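# Post a spent block battery under the spring flap of the battery box

## Robot

A 7-joint arm with a two-finger parallel gripper is mounted at the origin on a cart in front of the work surface, level with it; the furniture and walls round the work are solid. World frame = base frame: x ahead of the robot, y to its left, z up, the work surface at z = 0. Lengths are in m, angles in rad, forces in N, time in s.
With the tool pointing down it reaches from about 0.4 to 0.85 m from the base axis. Payload 4.5 kg.
Tool frame: the origin (TCP) lies midway between the tips of the shut fingers; the grasp point (between the pads) lies behind it (r.grip_point_offset is the z of the grasp point in the tool frame, in m); z points along the fingers, y is the line along which they close (so a half turn about z gives the same grasp; the last joint's range is limited). The gripper opens to 88 mm and grips with 3 to 60 N. Pads are 18 mm wide; open, the fingers measure 123 mm over their backs; the gripper's body (75 mm by 187 mm) begins 45 mm behind the grasp point.
Start: joints at [1.172, 0.689, -0.195, 1.565, 0.157, 0.902, -0.215], TCP at [0.262, -0.567, 0.212] pointing down, gripper open.
Joint ranges: [-3.01, 3.01], [-0.46, 2.08], [-1.47, 1.51], [0.13, 2.56], [-1, 4.14], [0.04, 2.09], [-2.66, 2.66]. Speed limits (rad/s): [2.57, 2.57, 3.14, 3.14, 3.14, 3.14, 3.14].

## Interface

Orientations are given as a unit quaternion [x, y, z, w].
In Python, from plant import r, optics, workorder gives the robot as it stands.
- The arm moves only by the shell command python3 -m creep 'ROWS' [FORCE]. ROWS is JSON, a list of rows, each an object of numbers: "grip": the gripper command: -1 is shut, 1 is fully open, values between are in proportion; "tx", "ty", "tz": the shift along the tool's x, y, z in cm; "spin": the turn about the tool's z in degrees. In form: [{"grip": .., "tx": .., "ty": .., "tz": .., "spin": ..}, ...]. A call has 1 to 8 rows; each row shifts and turns the commanded pose from where the row before left it, along the tool's axes as they then stand; what a row does not reach is not made up. A row lasts 1/12 s, in which the tool goes at most 41.7 mm and 7.16 degrees, less where a joint would pass 70% of its speed; a pose out of reach is approached as far as the arm can. A call with a gripper value outside its range is refused whole. The fingers move at their own pace and stop on an object; FORCE is the grip in N (left out, the last holds). Time passes only in rows, so rows that do not move let the fingers close. It gives the time, the measured TCP pose, the force, the opening and the grip force at its end, in the units of the state.
- r.get_state(): the state, without advancing time (a new reading comes with each control period).
- optics.snapshot(name): name is "side" or "top"; returns (picture, depth): 420x560x3 uint8, red, green, blue; 420x560 float32, m along the optical axis (not along the pixel's ray), 0 where there is no reading.
- optics.get_calibration(name): a dict with "fx", "fy", "cx", "cy" (pixels), "extrinsics" (4x4, takes a point from world to camera coordinates). Camera axes: x right, y down, z forward; pixel columns grow to the right and rows downward; lengths in m; the calibration is good to about 2 mm. A picture is of the moment at which its call begins. get_calibration takes no time and is no camera call.
- workorder.finish_job(): hands the job in; it is judged then, once.
The state is a dict: "clock": time; "q": joint angles; "qd": joint speeds; "joint_torque": joint torques, N m; "tool_pos": TCP position; "eef_rot": TCP orientation; "contact_force": force on the tool from outside, world axes, zero at the start; "moment": the same for the moment, N m; "opening": opening from 0.0 (shut) to 1.0 (fully open); "finger_force": force on a finger pad.
Only numpy, scipy, OpenCV 4.12 (cv2) and the standard library are available. Lean on these libraries where they do the work, as an engineer would, in place of code of your own. Each camera call takes 0.05 s, during which the arm holds its last target. There are 200 camera calls.

## Task

Put the spent block battery into the battery collection box without picking it up: with one fingertip press the box's long side paddle down so that the spring-closed flap swings up, and keep it pressed while the other fingertip pushes the battery along the ledge and under the flap until it drops into the box. Then let go of the paddle so that the flap springs fully shut. Never lift the battery, and leave the other things on the worktop where they are.

Things in the scene. Friction and masses are not known exactly. Their poses are not given: they have to be found in the camera images.
- battery_box: Grey battery box, fixed, 236 mm long, 103 high. Origin on the worktop under the flap, on the ledge's centre line; x = pushing direction into the box (away from the robot), y left, z up. Loading ledge: x = -150 to 0 mm, flat top z = 60, between guides 5 mm high at y = +-17; at x = 0 it drops off into the well. Hinge rod of the flap along x at y = -44, z = 64, reaching up to z = 68.
- well (a point): Middle of the floor of the collecting well behind the flap (box frame x = 44, y = 0, z = 5 mm). Inside it is 76 mm (x) by 44 mm (y); walls to z = 100, clear roof to z = 103. Entrance in the front wall: 34 mm wide, z = 60 to 84 mm, at x = 2 to 6 mm.
- flap (a joint): Flap and paddle are one steel rocker on the hinge rod. 0 = shut, 0.62 rad = paddle down at its stop; a spring returns it to 0. The flap, an upright plate at box x = -4 to 0 mm, bars the entrance (lower edge 4 mm above the ledge) and swings up in its own plane (top to z = 116). Over 0.5 rad the battery fits under. The battery cannot push it open; fingers on the ledge must stay at x < -4 mm.
- paddle (a point): On the paddle's top, 30 mm from the rod, half way along (box x = -75 mm). The paddle: 40 mm wide plate beside the ledge on its right (-y), box x = -148 to -6. Shut it slopes up away from the ledge: this point at z = 83, outer edge 90. Fully down it is level, top z = 66, y = -47 to -87 (this point y = -74). Here it takes about 2 N at first, 4 to 5 N fully down; a fingertip can slide along it in x.
- block_battery: The spent 9 V block battery, 27 x 48 x 17 mm, 45 g, lying flat on the ledge, long side along it. Origin at the middle of its underside; own z up, own y points back along the ledge (box -x); its solid body reaches from -21 to +24 mm along own y and +-13 mm across.
- multimeter: Orange hand multimeter, 172 x 85 x 52 mm, loose bystander close to the left of the box (not the one at the far end of the worktop), origin under its centre. Leave alone.
- septa_tin: Round white tin, 56 mm across, 28 mm high, loose bystander left of the ledge, origin under its centre. Leave alone.
- marker_pen: Marker pen, 17 mm thick, 124 mm long along its y, lying on the worktop right of the paddle; loose bystander, origin under its centre. Leave alone.
There are look-alikes about, which are no part of the job. Leave any pink or red look-alike of the block_battery alone.

How it is judged:
On the way, in this order (a step that is already met when the one before it is completed fails the run):
1. a finger presses the paddle and the flap is up while the battery is still on the ledge (value of joint flap above 0.45 rad and contact force between the fingers and battery_box above 0.3 N and x of block_battery in the frame of battery_box below -0.01 m), for 0.2 s.
2. the battery goes under the flap while a finger still holds the paddle down (value of joint flap above 0.4 rad and contact force between the fingers and battery_box above 0.3 N and x of block_battery in the frame of battery_box above 0.002 m).
At the end, for the whole second after the job is handed in: The battery lies at rest inside the collecting well (its origin within the well's walls and under 50 mm above the worktop) and the flap is shut (under 0.06 rad) (x of block_battery in the frame of battery_box between 0.004 and 0.086 m and y of block_battery in the frame of battery_box between -0.026 and 0.026 m and height (world z) of block_battery below 0.05 m and linear speed of block_battery below 0.02 m/s and value of joint flap below 0.06 rad); the robot touches nothing.
It fails at once if the battery is lifted (more than 20 mm above the ledge) (height (world z) of block_battery above 0.08 m).
It fails at once if a bystander is disturbed (moved more than 15 mm) (distance of any of multimeter, septa_tin, marker_pen from where it was at the start of the episode above 0.015 m).
It also fails if it takes over 38 s, if anything falls off the work surface, if the arm or the gripper's body presses on something with over 40 N, if the wrist force passes 120 N, or if a joint passes its speed limit or range.

## Working session

There is one attempt and no reset: what is moved stays moved. The work goes in short steps, Python scripts to look and compute and a shell command to move; the robot and the scene stay as the last step left them, time stands still between calls to the robot, and variables do not carry over. Pictures are saved under pics/ and viewed, at most 10 in all, crops included, and the job is handed in when it is done.

```bash
mkdir -p pics; ls
cat > h.py <<'E'
import numpy as np, cv2
from plant import r, optics, workorder
def snap(n):
    p,d=optics.snapshot(n); return p.copy(),d.copy()
def pts(n,d):
    c=optics.get_calibration(n); E=np.array(c["extrinsics"]); v,u=np.indices(d.shape)
    P=np.stack([(u-c["cx"])/c["fx"]*d,(v-c["cy"])/c["fy"]*d,d],-1)
    W=(P-E[:3,3])@E[:3,:3]; W[d==0]=np.nan; return W
E
python3 - <<'E'
from h import *
for n in("top","side"):
    p,d=snap(n); cv2.imwrite(f"pics/{n}0.png",p[:,:,::-1]); np.savez(f"{n}0.npz",p=p,d=d)
    c=optics.get_calibration(n);E=np.array(c["extrinsics"]);print(n,c["fx"],-E[:3,:3].T@E[:3,3],E[2,:3])
s=r.get_state();print({k:np.round(v,3) for k,v in s.items()},r.grip_point_offset)
E
```

```text
pics
top 451.4189087629765 [0.29941638 0.05219803 1.00258369] [ 0.23911205  0.00154198 -0.97099076]
side 419.4272945787755 [0.17312865 0.75523312 0.41586105] [ 0.41179489 -0.82206569 -0.39323398]
{'clock': np.float64(0.1), 'q': array([ 1.172,  0.69 , -0.195,  1.566,  0.157,  0.903, -0.215]), 'qd': array([ 0.001, -0.003, -0.001, -0.003,  0.001,  0.   ,  0.   ]), 'joint_torque': array([-3.0000e-03, -5.2850e+01, -1.2710e+00, -1.5384e+01, -5.3000e-02,
        2.0000e-03,  0.0000e+00]), 'tool_pos': array([ 0.262, -0.567,  0.211]), 'eef_rot': array([ 0.977,  0.215, -0.   , -0.001]), 'contact_force': array([-0.91 , -0.465, -1.306]), 'moment': array([-0.002,  0.003, -0.004]), 'finger_force': np.float64(0.0), 'opening': np.float64(1.0)} -0.0187
```

View pics/top0.png

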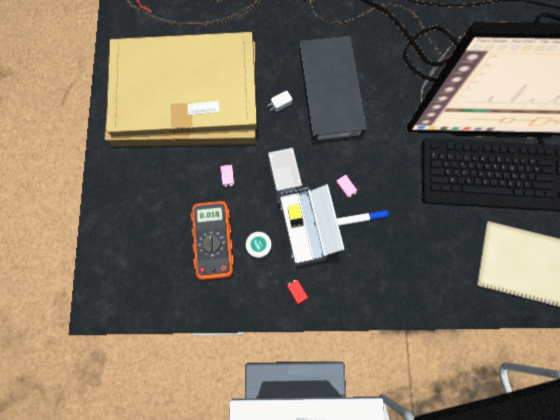

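View pics/side0.png

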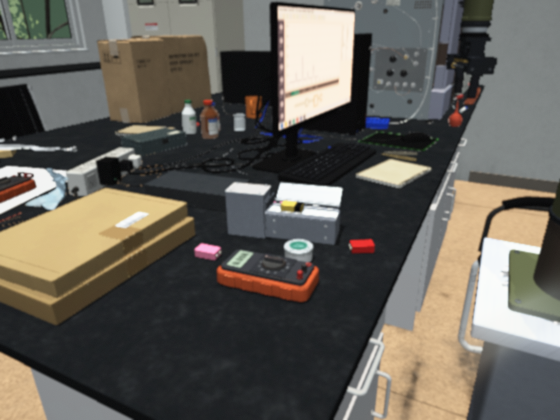

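The top view shows the box at about (300,210), with the well at (285,168) and the paddle at (325,220). The battery candidates are yellow/black (295,213), pink (227,175), pink (347,185) and red (298,291). Only the yellow one lies on the ledge, so it fits. The tin is at (258,244), the multimeter at (212,240) and the pen at (362,218).

Run:
```python
from h import *
f=np.load("top0.npz");p,d=f["p"],f["d"];W=pts("top",d)
cv2.imwrite("pics/crop0.png",cv2.resize(p[140:280,230:400,::-1],None,fx=4,fy=4,interpolation=cv2.INTER_CUBIC))
hsv=cv2.cvtColor(p,cv2.COLOR_RGB2HSV)
m=(hsv[...,0]>20)&(hsv[...,0]<35)&(hsv[...,1]>120); m[:150]=0;m[260:]=0;m[:,:270]=0;m[:,340:]=0
print("yellow",m.sum(),np.nanmean(W[m],0),np.nanmax(W[m],0),np.nanmin(W[m],0))
z=W[...,2]; np.set_printoptions(precision=3,suppress=True,linewidth=150)
roi=np.zeros_like(m);roi[140:275,262:350]=1
b=(roi&(z>.03)).astype(np.uint8)
for c in cv2.findContours(b,0,2)[0]:
    if cv2.contourArea(c)>100:print(cv2.boundingRect(c),cv2.minAreaRect(c))
for v in range(146,266,8): print(v,[f"{u}:{z[v,u]*1000:.0f}" for u in range(266,350,5)])
# world xy box of top-layer pts
q=W[roi&(z>.05)][:,:2]; print(cv2.minAreaRect((q*1000).astype(np.float32)))
```

```text
yellow 161 [0.53034801 0.01539639 0.07678761] [0.54680439 0.02894013 0.08091492] [0.51371071 0.00176661 0.07344765]
(269, 147, 75, 117) ((305.2137451171875, 202.3121795654297), (115.74354553222656, 52.374717712402344), 75.25643920898438)
146 ['266:2', '271:2', '276:4', '281:0', '286:1', '291:-0', '296:1', '301:-1', '306:2', '311:-2', '316:-1', '321:-0', '326:-0', '331:-2', '336:2', '341:-3', '346:-0']
154 ['266:2', '271:102', '276:102', '281:103', '286:102', '291:105', '296:5', '301:-1', '306:3', '311:-1', '316:-1', '321:-2', '326:-2', '331:3', '336:0', '341:-2', '346:-4']
162 ['266:1', '271:103', '276:105', '281:103', '286:102', '291:102', '296:103', '301:-0', '306:1', '311:-1', '316:-3', '321:0', '326:-2', '331:-0', '336:-1', '341:2', '346:-3']
170 ['266:-2', '271:51', '276:102', '281:102', '286:105', '291:102', '296:104', '301:1', '306:1', '311:1', '316:2', '321:2', '326:-2', '331:-1', '336:3', '341:-2', '346:2']
178 ['266:-0', '271:-2', '276:106', '281:103', '286:101', '291:101', '296:102', '301:-1', '306:0', '311:-2', '316:2', '321:-2', '326:-1', '331:-1', '336:-3', '341:18', '3
[... 1132 characters left out ...]
61', '311:57', '316:56', '321:69', '326:76', '331:79', '336:86', '341:-1', '346:0']
242 ['266:26', '271:-3', '276:-1', '281:-2', '286:-2', '291:64', '296:60', '301:62', '306:61', '311:56', '316:55', '321:67', '326:70', '331:81', '336:84', '341:92', '346:2']
250 ['266:29', '271:3', '276:-0', '281:-2', '286:3', '291:19', '296:60', '301:62', '306:62', '311:67', '316:57', '321:58', '326:69', '331:75', '336:83', '341:-1', '346:-0']
258 ['266:1', '271:5', '276:1', '281:2', '286:0', '291:-2', '296:62', '301:59', '306:58', '311:59', '316:47', '321:31', '326:-2', '331:0', '336:3', '341:-0', '346:1']
((552.1467895507812, -7.482582092285156), (236.2557373046875, 109.17678833007812), 12.143412590026855)
```

View pics/crop0.png

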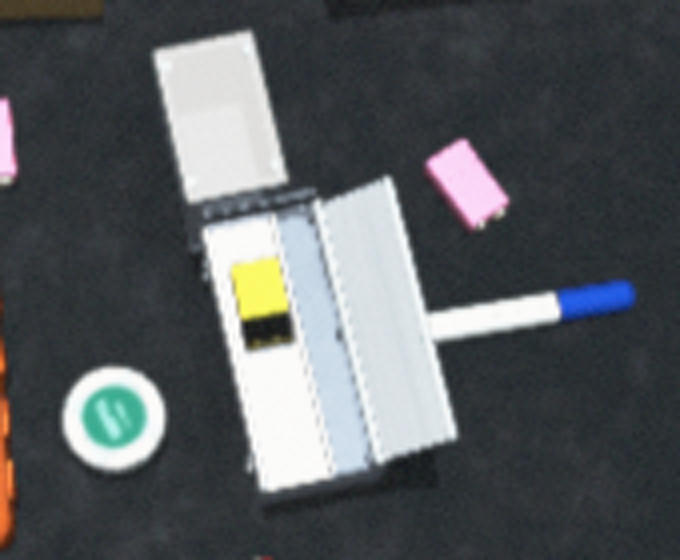

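The crop confirms the yellow/black battery on the ledge, yellow half towards the flap and black end towards the robot. The box yaw is about 12.1°. I'll refine the origin and the battery's back edge, then work out the first move.

```bash
cat >> h.py <<'E'
np.set_printoptions(precision=1,suppress=True,linewidth=150)
YAW=np.radians(12.14); O=np.array([.578,.0242])
ex=np.array([np.cos(YAW),np.sin(YAW)]); ey=np.array([-ex[1],ex[0]])
def box(P): q=np.asarray(P)[...,:2]-O; return np.stack([q@ex,q@ey,np.asarray(P)[...,2]],-1)*1000
def tool():
    s=r.get_state(); q=s["eef_rot"]; psi=np.degrees(2*np.arctan2(q[1],q[0])); print("t",round(float(s["clock"]),2),"box",box(s["tool_pos"]),"yaw err",round(psi-12.14,2),"F",s["contact_force"],"open",round(float(s["opening"]),3)); return s,psi
E
python3 - <<'E'
from h import *
f=np.load("top0.npz");p,d=f["p"],f["d"];W=pts("top",d);B=box(W);z=B[...,2]
roi=np.zeros(z.shape,bool);roi[140:275,262:350]=1
w=roi&(z>97)&(B[...,0]>8); print("well",cv2.minAreaRect(B[w][:,:2].astype(np.float32)))
t=roi&(z>72)&(z<84)&(abs(B[...,1])<18)&(B[...,0]<-8); 
print("batt x,y",np.percentile(B[t][:,0],[1,5,95,99]),np.percentile(B[t][:,1],[1,5,95,99]),np.median(z[t]))
l=roi&(z>52)&(B[...,0]<-100)&(B[...,1]<30); print("front edge",np.percentile(B[l][:,0],[1,3]))
s,psi=tool()
# shift in tool axes to box (-108,-37)
T=O+(-.108)*ex-.037*ey-s["tool_pos"][:2]
a=np.radians(12.14);tx=np.array([np.cos(a),np.sin(a)]);ty=np.array([np.sin(a),-np.cos(a)])
print("after spin",psi-12.14,"tx,ty cm",T@tx*100,T@ty*100)
E
```

```text
well ((47.22896194458008, 1.3066043853759766), (54.22643280029297, 78.20442199707031), 89.66067504882812)
batt x,y [-75.8 -74.4 -33.  -31.3] [-11.9 -10.8  13.1  14.3] 76.5814578186225
front edge [-149.2 -148.1]
t 0.1 box [-433.4 -511.3  211.4] yaw err 12.66 F [-0.9 -0.5 -1.3] open 1.0
after spin 12.660783378026736 tx,ty cm 32.53987283711272 -47.43454475158771
```

```bash
python3 -m creep '[{"grip":0.28,"tx":0,"ty":0,"tz":0,"spin":6.33},{"grip":0.28,"tx":0,"ty":0,"tz":0,"spin":6.33},{"grip":0.28,"tx":2,"ty":-3,"tz":0,"spin":0},{"grip":0.28,"tx":2,"ty":-3,"tz":0,"spin":0},{"grip":0.28,"tx":2,"ty":-3,"tz":0,"spin":0},{"grip":0.28,"tx":2,"ty":-3,"tz":0,"spin":0},{"grip":0.28,"tx":2,"ty":-3,"tz":0,"spin":0},{"grip":0.28,"tx":2,"ty":-3,"tz":0,"spin":0}]' && python3 -m creep '[{"grip":0.28,"tx":2,"ty":-3,"tz":0,"spin":0},{"grip":0.28,"tx":2,"ty":-3,"tz":0,"spin":0},{"grip":0.28,"tx":2,"ty":-3,"tz":0,"spin":0},{"grip":0.28,"tx":2,"ty":-3,"tz":0,"spin":0},{"grip":0.28,"tx":2,"ty":-3,"tz":0,"spin":0},{"grip":0.28,"tx":2,"ty":-3,"tz":0,"spin":0},{"grip":0.28,"tx":2,"ty":-3,"tz":0,"spin":0},{"grip":0.28,"tx":0,"ty":0,"tz":0,"spin":0}]'; python3 -c "from h import *;tool()"
```

```text
clock: 0.77
tool_pos: [0.3417, -0.3644, 0.2119]
eef_rot: [0.994, 0.106, -0.0, -0.0]
contact_force: [0.5, 0.7, 0.2]
opening: 0.642
finger_force: 0.0
clock: 1.43
tool_pos: [0.4376, -0.1232, 0.2121]
eef_rot: [0.994, 0.112, 0.002, -0.002]
contact_force: [-0.2, 0.1, -0.0]
opening: 0.637
finger_force: 0.0
t 1.43 box [-168.3 -114.6  212.1] yaw err 0.74 F [-0.2  0.1 -0. ] open 0.637
```

```bash
python3 -m creep '[{"grip":0.28,"tx":2,"ty":-2.6,"tz":0,"spin":0},{"grip":0.28,"tx":2,"ty":-2.6,"tz":0,"spin":0},{"grip":0.28,"tx":2,"ty":-2.6,"tz":0,"spin":0},{"grip":0.28,"tx":0,"ty":0,"tz":2.5,"spin":0},{"grip":0.28,"tx":0,"ty":0,"tz":2.5,"spin":0},{"grip":0.28,"tx":0,"ty":0,"tz":2.5,"spin":0},{"grip":0.28,"tx":0,"ty":0,"tz":2,"spin":0},{"grip":0.28,"tx":0,"ty":0,"tz":0,"spin":0}]'
python3 - <<'E'
from h import *
tool()
p,d=snap("side"); cv2.imwrite("pics/s1.png",cv2.resize(p[120:270,180:380,::-1],None,fx=4,fy=4,interpolation=cv2.INTER_CUBIC))
p,d=snap("top"); cv2.imwrite("pics/t1.png",cv2.resize(p[140:280,230:400,::-1],None,fx=4,fy=4,interpolation=cv2.INTER_CUBIC))
E
```

```text
clock: 2.1
tool_pos: [0.474, -0.0425, 0.114]
eef_rot: [0.994, 0.106, -0.003, -0.0]
contact_force: [-0.1, -0.6, -0.5]
opening: 0.639
finger_force: 0.0
t 2.1 box [-115.7  -43.3  114. ] yaw err 0.04 F [-0.1 -0.6 -0.5] open 0.639
```

View pics/s1.png

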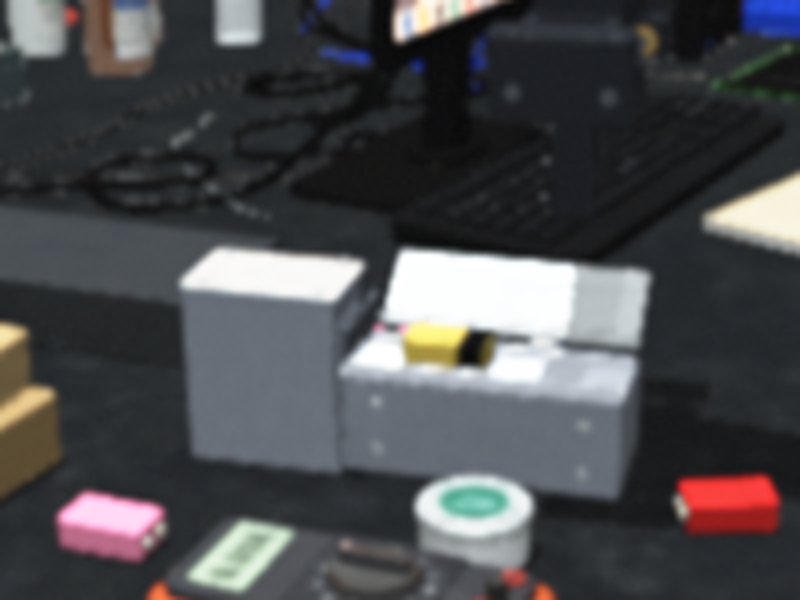

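The side crop shows the battery at (450,345) on the ledge and the paddle up at (515,300). The robot isn't visible here, so I'll check the top view.

View pics/t1.png

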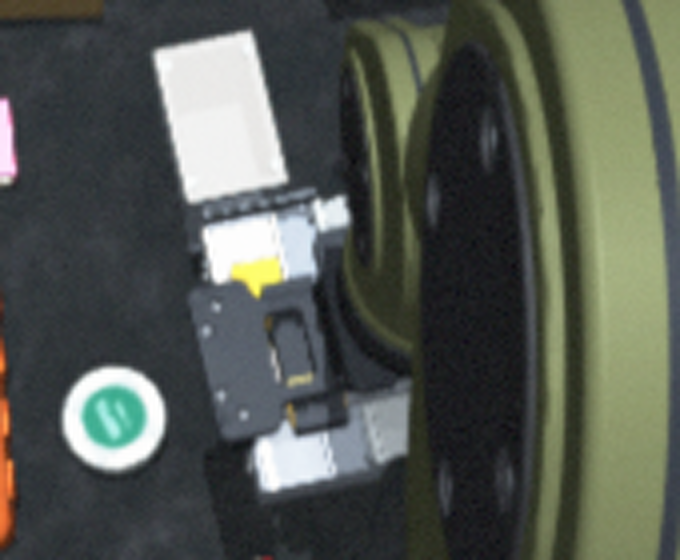

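The top crop shows the gripper over the back of the box, with the yellow end at (255,275) and well ahead of the finger. I'll correct y and press down.

```bash
python3 -m creep '[{"grip":0.28,"tx":0.5,"ty":-0.8,"tz":0,"spin":0},{"grip":0.28,"tx":0,"ty":0,"tz":1,"spin":0},{"grip":0.28,"tx":0,"ty":0,"tz":1,"spin":0},{"grip":0.28,"tx":0,"ty":0,"tz":0.7,"spin":0},{"grip":0.28,"tx":0,"ty":0,"tz":0.7,"spin":0},{"grip":0.28,"tx":0,"ty":0,"tz":0.6,"spin":0},{"grip":0.28,"tx":0,"ty":0,"tz":0.6,"spin":0},{"grip":0.28,"tx":0,"ty":0,"tz":0,"spin":0}]'
python3 - <<'E'
from h import *
tool()
p,d=snap("side"); cv2.imwrite("pics/s2.png",cv2.resize(p[120:270,180:380,::-1],None,fx=4,fy=4,interpolation=cv2.INTER_CUBIC))
E
```

```text
clock: 2.87
tool_pos: [0.4795, -0.0336, 0.0704]
eef_rot: [0.994, 0.106, -0.001, -0.0]
contact_force: [-0.4, -0.2, -0.7]
opening: 0.638
finger_force: 0.0
t 2.87 box [-108.5  -35.8   70.4] yaw err 0.0 F [-0.4 -0.2 -0.7] open 0.638
```

View pics/s2.png

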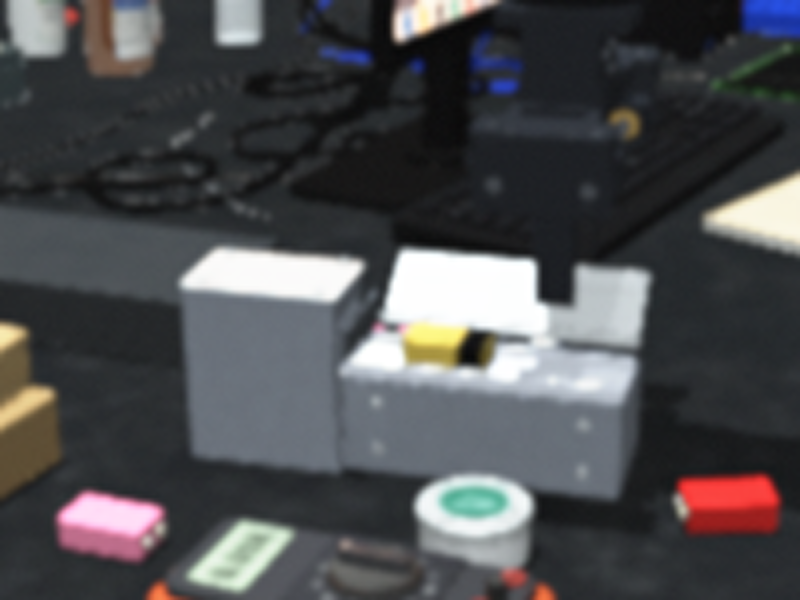

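Run:
```python
from h import *
c=optics.get_calibration("side");E=np.array(c["extrinsics"])
def pr(b):
    w=np.r_[O+b[0]/1e3*ex+b[1]/1e3*ey,b[2]/1e3]; q=E[:3,:3]@w+E[:3,3]; return np.array([c["fx"]*q[0]/q[2]+c["cx"]-180,c["fy"]*q[1]/q[2]+c["cy"]-120])*4
for b in [(-108,1,70),(-108,1,95),(-108,-73,70),(-108,-73,90),(-150,18,60),(86,0,103)]: print(b,pr(b))
p,d=snap("side");B=box(pts("side",d))
for row in (180,185,190,193,195,197,200,205):
    print(row,[(u,*B[row,u].round()) for u in range(314,326,3)])
```

```text
(-108, 1, 70) [548.4 352.8]
(-108, 1, 95) [549.5 308.4]
(-108, -73, 70) [571.6 302.5]
(-108, -73, 90) [572.6 269.1]
(-150, 18, 60) [623.2 391. ]
(86, 0, 103) [197.3 263.6]
180 [(314, np.float64(-102.0), np.float64(10.0), np.float64(135.0)), (317, np.float64(-108.0), np.float64(10.0), np.float64(136.0)), (320, np.float64(-114.0), np.float64(8.0), np.float64(135.0)), (323, np.float64(-120.0), np.float64(7.0), np.float64(135.0))]
185 [(314, np.float64(-102.0), np.float64(9.0), np.float64(124.0)), (317, np.float64(-107.0), np.float64(6.0), np.float64(123.0)), (320, np.float64(-114.0), np.float64(8.0), np.float64(125.0)), (323, np.float64(-119.0), np.float64(3.0), np.float64(123.0))]
190 [(314, np.float64(-102.0), np.float64(7.0), np.float64(112.0)), (317, np.float64(-108.0), np.float64(7.0), np.float64(113.0)), (320, np.float64(-114.0), np.float64(6.0), np.float64(113.0)), (323, np.float64(-120.0), np.float64(4.0), np.float64(113.0))]
193 [(314, np.float64(-101.0), np.float64(4.0), np.float64(105.0)), (317, np.float64(-108.0), np.float64(6.0), np.float64(106.0)), (320, np.float64(-114.0)
[... 438 characters left out ...]
oat64(-99.0), np.float64(-50.0), np.float64(75.0)), (320, np.float64(-105.0), np.float64(-53.0), np.float64(74.0)), (323, np.float64(-112.0), np.float64(-50.0), np.float64(76.0))]
200 [(314, np.float64(-93.0), np.float64(-45.0), np.float64(69.0)), (317, np.float64(-100.0), np.float64(-45.0), np.float64(70.0)), (320, np.float64(-106.0), np.float64(-45.0), np.float64(70.0)), (323, np.float64(-113.0), np.float64(-45.0), np.float64(71.0))]
205 [(314, np.float64(-76.0), np.float64(-140.0), np.float64(17.0)), (317, np.float64(-83.0), np.float64(-147.0), np.float64(15.0)), (320, np.float64(-108.0), np.float64(-33.0), np.float64(63.0)), (323, np.float64(-114.0), np.float64(-39.0), np.float64(62.0))]
```

Run:
```python
from h import *
s,_=tool()
p,d=snap("side");B=box(pts("side",d))
for u in (300,306,312,318,324,330,336): print(u,[(row,*B[row,u].round().astype(int)) for row in range(146,200,4) if B[row,u,1]>-150])
p,d=snap("top");B=box(pts("top",d))
m=(B[...,2]>92)&(B[...,2]<200)&(abs(B[...,0]+108)<60)&(abs(B[...,1]+36)<110)
for a,b in((92,106),(106,120),(120,140),(140,160),(160,180),(180,200)):
    k=m&(B[...,2]>=a)&(B[...,2]<b)
    if k.sum()>3: print(a,k.sum(),np.percentile(B[k][:,0],[3,97]),np.percentile(B[k][:,1],[3,97]))
```

```text
t 2.97 box [-108.2  -36.    71. ] yaw err -0.01 F [-0.3  0.6  0.2] open 0.639
300 [(150, np.int64(-79), np.int64(42), np.int64(204)), (154, np.int64(-82), np.int64(57), np.int64(201)), (158, np.int64(-82), np.int64(55), np.int64(192)), (166, np.int64(-81), np.int64(47), np.int64(174)), (170, np.int64(-81), np.int64(47), np.int64(166)), (186, np.int64(-56), np.int64(-70), np.int64(90)), (190, np.int64(-58), np.int64(-62), np.int64(83)), (194, np.int64(-59), np.int64(-54), np.int64(77)), (198, np.int64(-61), np.int64(-48), np.int64(70))]
306 [(150, np.int64(-90), np.int64(39), np.int64(204)), (154, np.int64(-94), np.int64(58), np.int64(202)), (158, np.int64(-94), np.int64(55), np.int64(193)), (162, np.int64(-94), np.int64(54), np.int64(185)), (166, np.int64(-93), np.int64(51), np.int64(176)), (170, np.int64(-93), np.int64(50), np.int64(168)), (186, np.int64(-69), np.int64(-71), np.int64(91)), (190, np.int64(-71), np.int64(-65), np.int64(83)), (194, np.int64(-72), np.int64(-57), np.int64(77)), (198, np.int64(-75), np.int64(-45), np.int64(72))]
312 [(146, np.int64(-95), np.int64(5), np.i
[... 2203 characters left out ...]
66, np.int64(-139), np.int64(50), np.int64(179)), (170, np.int64(-139), np.int64(49), np.int64(171)), (174, np.int64(-139), np.int64(51), np.int64(164)), (190, np.int64(-124), np.int64(-67), np.int64(87)), (194, np.int64(-126), np.int64(-59), np.int64(81)), (198, np.int64(-127), np.int64(-52), np.int64(74))]
336 [(146, np.int64(-133), np.int64(-71), np.int64(186)), (150, np.int64(-134), np.int64(-67), np.int64(179)), (154, np.int64(-134), np.int64(-71), np.int64(169)), (190, np.int64(-138), np.int64(-65), np.int64(89)), (194, np.int64(-139), np.int64(-60), np.int64(82)), (198, np.int64(-141), np.int64(-48), np.int64(77))]
160 36 [-142.7  -97.9] [-4.9 45.4]
180 300 [-142.5  -76. ] [-0.7 45.7]
```

The depth shows the fingertips at z≈98, about 27 mm above the reported TCP, with this opening. That agrees with the paddle not having moved. I'll go down further, watching the force.

```bash
python3 -m creep '[{"grip":0.28,"tx":0,"ty":0,"tz":0.6,"spin":0},{"grip":0.28,"tx":0,"ty":0,"tz":0.5,"spin":0},{"grip":0.28,"tx":0,"ty":0,"tz":0.5,"spin":0},{"grip":0.28,"tx":0,"ty":0,"tz":0.4,"spin":0},{"grip":0.28,"tx":0,"ty":0,"tz":0,"spin":0}]'
python3 - <<'E'
from h import *
tool()
p,d=snap("side"); cv2.imwrite("pics/s3.png",cv2.resize(p[120:270,180:380,::-1],None,fx=4,fy=4,interpolation=cv2.INTER_CUBIC))
E
```

```text
clock: 3.48
tool_pos: [0.4799, -0.0339, 0.0504]
eef_rot: [0.994, 0.106, -0.0, 0.0]
contact_force: [0.9, 0.4, 2.7]
opening: 0.636
finger_force: 1.1
t 3.48 box [-108.1  -36.1   50.4] yaw err -0.01 F [0.9 0.4 2.7] open 0.636
```

View pics/s3.png

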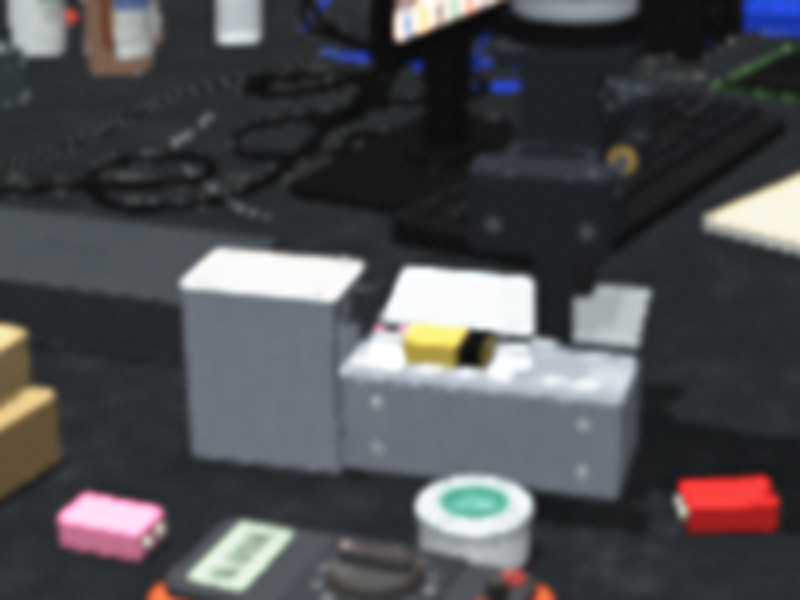

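The paddle is going down (its outer edge has dropped from row 250 to 268) with 2.7 N on the tool, and the left tip is at (555,338). I'll continue to the stop.

```bash
python3 -m creep '[{"grip":0.28,"tx":0,"ty":0,"tz":0.4,"spin":0},{"grip":0.28,"tx":0,"ty":0,"tz":0.4,"spin":0},{"grip":0.28,"tx":0,"ty":0,"tz":0.3,"spin":0},{"grip":0.28,"tx":0,"ty":0,"tz":0,"spin":0},{"grip":0.28,"tx":0,"ty":0,"tz":0,"spin":0}]'
python3 - <<'E'
from h import *
tool()
p,d=snap("side"); cv2.imwrite("pics/s4.png",cv2.resize(p[120:270,180:380,::-1],None,fx=4,fy=4,interpolation=cv2.INTER_CUBIC))
B=box(pts("side",d))
print([(row,*B[row,319].round().astype(int)) for row in range(186,216,2)])
pd=(B[...,0]<-15)&(B[...,0]>-85)&(B[...,1]<-52)&(B[...,1]>-90)&(B[...,2]>55)
for y in range(-90,-50,6):
    k=pd&(B[...,1]>=y)&(B[...,1]<y+6); print(y,k.sum(),np.median(B[k][:,2]) if k.any() else None)
E
```

```text
clock: 3.95
tool_pos: [0.4801, -0.0344, 0.04]
eef_rot: [0.994, 0.105, 0.0, 0.0]
contact_force: [1.3, -3.1, 3.2]
opening: 0.641
finger_force: 1.8
t 3.95 box [-108.   -36.7   40. ] yaw err -0.05 F [ 1.3 -3.1  3.2] open 0.641
[(186, np.int64(-119), np.int64(51), np.int64(138)), (188, np.int64(-119), np.int64(50), np.int64(134)), (190, np.int64(-112), np.int64(8), np.int64(114)), (192, np.int64(-113), np.int64(10), np.int64(110)), (194, np.int64(-112), np.int64(9), np.int64(105)), (196, np.int64(-113), np.int64(8), np.int64(101)), (198, np.int64(-113), np.int64(8), np.int64(96)), (200, np.int64(-112), np.int64(6), np.int64(91)), (202, np.int64(-112), np.int64(6), np.int64(86)), (204, np.int64(-113), np.int64(6), np.int64(82)), (206, np.int64(-113), np.int64(5), np.int64(77)), (208, np.int64(-112), np.int64(4), np.int64(72)), (210, np.int64(-110), np.int64(-13), np.int64(60)), (212, np.int64(-111), np.int64(-5), np.int64(59)), (214, np.int64(-113), np.int64(4), np.int64(58))]
-90 2 65.70152182428386
-84 25 66.19198617997144
-78 28 65.76796182220455
-72 32 66.08011385044207
-66 25 65.78997347077205
-60 32 65.94376621611102
-54 13 65.84454319969801
```

View pics/s4.png

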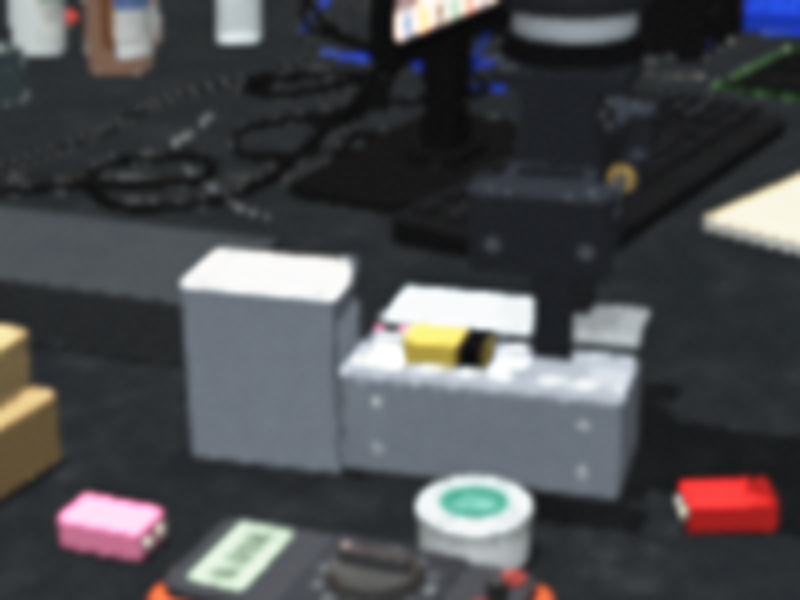

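The paddle is level (z≈66 across its width, i.e. at the stop), the flap is up, and the left tip sits just above the ledge at (555,352), behind the battery at (450,345). Now I'll push.

```bash
python3 -m creep '[{"grip":0.28,"tx":0.9,"ty":0,"tz":0.1,"spin":0},{"grip":0.28,"tx":0.9,"ty":0,"tz":0,"spin":0},{"grip":0.28,"tx":0.9,"ty":0,"tz":0,"spin":0},{"grip":0.28,"tx":0.9,"ty":0,"tz":0,"spin":0},{"grip":0.28,"tx":0.9,"ty":0,"tz":0,"spin":0},{"grip":0.28,"tx":0.9,"ty":0,"tz":0,"spin":0},{"grip":0.28,"tx":0,"ty":0,"tz":0,"spin":0}]'
python3 - <<'E'
from h import *
tool()
p,d=snap("side"); cv2.imwrite("pics/s5.png",cv2.resize(p[120:270,180:380,::-1],None,fx=4,fy=4,interpolation=cv2.INTER_CUBIC))
E
```

```text
clock: 4.58
tool_pos: [0.5229, -0.0253, 0.0392]
eef_rot: [0.995, 0.104, -0.01, 0.001]
contact_force: [-15.0, -4.8, 22.9]
opening: 0.637
finger_force: 11.0
t 4.58 box [-64.2 -36.8  39.2] yaw err -0.25 F [-15.   -4.8  22.9] open 0.637
```

View pics/s5.png

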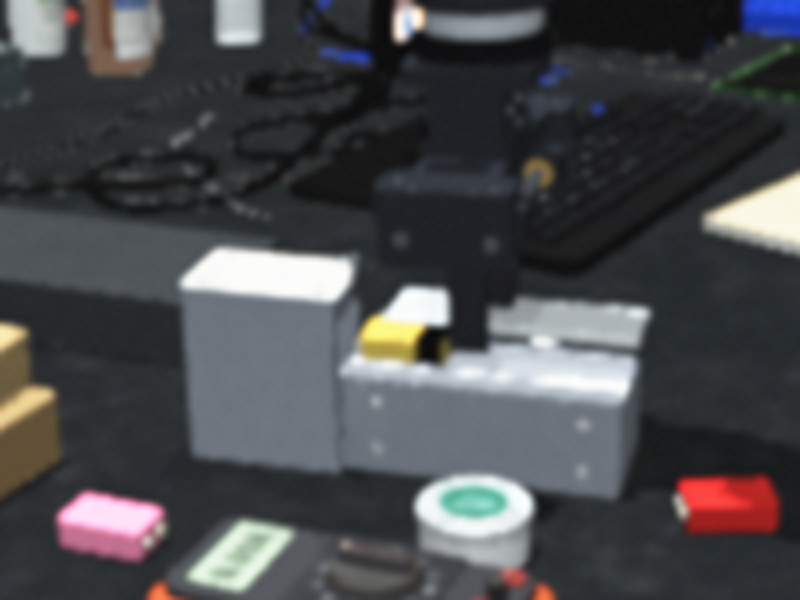

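The battery is moving: its front is at (362,340), the finger at (470,345), and the paddle is still down. The down-force is too high at 23 N, so I'll ease up 1 mm and carry on.

```bash
python3 -m creep '[{"grip":0.28,"tx":0,"ty":0,"tz":-0.15,"spin":0},{"grip":0.28,"tx":0,"ty":0,"tz":0,"spin":0}]'; python3 -c "from h import *;tool()"
```

```text
clock: 4.8
tool_pos: [0.5293, -0.0228, 0.0406]
eef_rot: [0.994, 0.105, -0.003, 0.0]
contact_force: [-2.9, -1.6, 5.0]
opening: 0.641
finger_force: 2.0
t 4.8 box [-57.5 -35.7  40.6] yaw err -0.04 F [-2.9 -1.6  5. ] open 0.641
```

```bash
python3 -m creep '[{"grip":0.28,"tx":0.7,"ty":0,"tz":0,"spin":0},{"grip":0.28,"tx":0.7,"ty":0,"tz":0,"spin":0},{"grip":0.28,"tx":0.7,"ty":0,"tz":0,"spin":0},{"grip":0.28,"tx":0,"ty":0,"tz":0,"spin":0}]'; python3 -c "from h import *;tool()"
```

```text
clock: 5.13
tool_pos: [0.5557, -0.0167, 0.0406]
eef_rot: [0.994, 0.106, 0.002, -0.0]
contact_force: [-0.1, 1.2, 3.4]
opening: 0.638
finger_force: 1.7
t 5.13 box [-30.3 -35.3  40.6] yaw err 0.06 F [-0.1  1.2  3.4] open 0.638
```

```bash
python3 -m creep '[{"grip":0.28,"tx":0.7,"ty":0,"tz":0,"spin":0},{"grip":0.28,"tx":0.7,"ty":0,"tz":0,"spin":0},{"grip":0.28,"tx":0,"ty":0,"tz":0,"spin":0},{"grip":0.28,"tx":0,"ty":0,"tz":0,"spin":0}]'
python3 - <<'E'
from h import *
tool()
p,d=snap("side"); cv2.imwrite("pics/s6.png",cv2.resize(p[140:240,200:360,::-1],None,fx=5,fy=5,interpolation=cv2.INTER_CUBIC))
h=cv2.cvtColor(p,cv2.COLOR_RGB2HSV);m=(h[...,0]>20)&(h[...,0]<35)&(h[...,1]>120);m[:190]=0;m[235:]=0;m[:,:230]=0;m[:,350:]=0
B=box(pts("side",d));print(m.sum(),B[m].mean(0) if m.any() else "")
E
```

```text
clock: 5.47
tool_pos: [0.5691, -0.0142, 0.0409]
eef_rot: [0.994, 0.106, 0.002, -0.0]
contact_force: [0.6, 0.6, 3.6]
opening: 0.639
finger_force: 1.7
t 5.47 box [-16.8 -35.7  40.9] yaw err 0.05 F [0.6 0.6 3.6] open 0.639
0
```

View pics/s6.png

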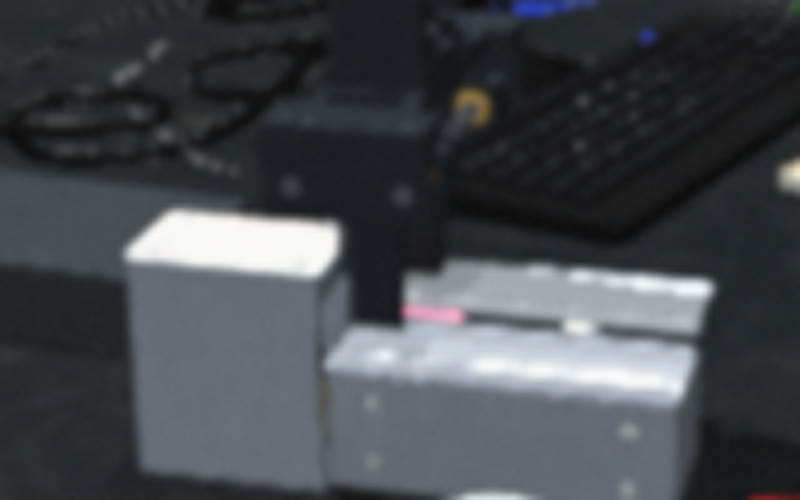

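The battery is gone from the ledge; a yellow sliver shows low in the gap at (325,390), so it has dropped into the well. I'll back off, let the paddle go and retreat.

```bash
python3 -m creep '[{"grip":0.28,"tx":-1,"ty":0,"tz":0,"spin":0},{"grip":0.28,"tx":-1,"ty":0,"tz":0,"spin":0},{"grip":0.28,"tx":-1,"ty":0,"tz":-0.5,"spin":0},{"grip":0.28,"tx":0,"ty":0,"tz":-1,"spin":0},{"grip":0.28,"tx":0,"ty":0,"tz":-1.5,"spin":0},{"grip":0.28,"tx":0,"ty":0,"tz":-3,"spin":0},{"grip":0.28,"tx":0,"ty":0,"tz":-3,"spin":0},{"grip":0.28,"tx":0,"ty":0,"tz":-3,"spin":0}]' && python3 -m creep '[{"grip":0.28,"tx":-2,"ty":3,"tz":-1,"spin":0},{"grip":0.28,"tx":-2,"ty":3,"tz":-1,"spin":0},{"grip":0.28,"tx":-2,"ty":3,"tz":-1,"spin":0},{"grip":0.28,"tx":-2,"ty":3,"tz":0,"spin":0},{"grip":0.28,"tx":-2,"ty":3,"tz":0,"spin":0},{"grip":0.28,"tx":-2,"ty":3,"tz":0,"spin":0},{"grip":0.28,"tx":-2,"ty":3,"tz":0,"spin":0},{"grip":0.28,"tx":0,"ty":0,"tz":0,"spin":0}]'
python3 - <<'E'
from h import *
tool()
p,d=snap("top"); a=cv2.resize(p[140:280,230:400,::-1],None,fx=2.35,fy=2.35,interpolation=cv2.INTER_CUBIC)
B=box(pts("top",d)); k=(B[...,0]<-20)&(B[...,0]>-140)&(B[...,1]<-72)&(B[...,1]>-84)&(B[...,2]>50); print("paddle outer z",k.sum(),np.median(B[k][:,2]) if k.any() else 0)
h=cv2.cvtColor(p,cv2.COLOR_RGB2HSV);m=(h[...,0]>18)&(h[...,0]<38)&(h[...,1]>60);m[:145]=0;m[265:]=0;m[:,:262]=0;m[:,345:]=0;print("yellow px",np.argwhere(m).mean(0) if m.any() else 0,m.sum())
p,d=snap("side"); b=cv2.resize(p[140:270,200:370,::-1],None,fx=2.35,fy=2.53,interpolation=cv2.INTER_CUBIC)
b=cv2.resize(b,(a.shape[1],a.shape[0])); cv2.imwrite("pics/end.png",np.hstack([a,b])[:, :800])
E
```

```text
clock: 6.18
tool_pos: [0.5374, -0.0212, 0.1621]
eef_rot: [0.994, 0.106, -0.0, -0.0]
contact_force: [0.9, 0.1, -1.0]
opening: 0.645
finger_force: 0.0
clock: 6.85
tool_pos: [0.4405, -0.265, 0.1911]
eef_rot: [0.995, 0.099, -0.001, 0.003]
contact_force: [-0.2, -0.7, -0.4]
opening: 0.641
finger_force: 0.0
t 6.85 box [-195.3 -253.8  191.1] yaw err -0.74 F [-0.2 -0.7 -0.4] open 0.641
paddle outer z 201 90.18096787656962
yellow px [190.2 286.5] 4
```

View pics/end.png

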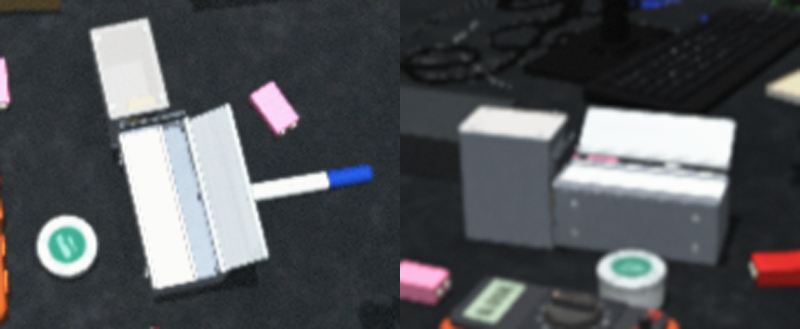

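The end picture shows the flap shut: the paddle is back up with its outer edge at z=90, and the bystanders are in place. A pale yellow patch shows in the well near the entrance at (140,103). One numeric check of the battery's height from the side sliver, with no further viewing.

Run:
```python
from h import *
p,d=snap("side");h=cv2.cvtColor(p,cv2.COLOR_RGB2HSV).astype(int)
B=box(pts("side",d))
m=(h[...,0]>15)&(h[...,0]<38)&(h[...,1]>45);m[:195]=0;m[240:]=0;m[:,:255]=0;m[:,275:]=0
for v,u in np.argwhere(m):print("side",v,u,h[v,u],B[v,u])
p,d=snap("top");h=cv2.cvtColor(p,cv2.COLOR_RGB2HSV).astype(int)
c=optics.get_calibration("top");E=np.array(c["extrinsics"]);C=-E[:3,:3].T@E[:3,3]
m=(h[...,0]>15)&(h[...,0]<38)&(h[...,1]>22);m[:148]=0;m[194:]=0;m[:,:270]=0;m[:,300:]=0
a=np.argwhere(m);print(len(a))
if len(a):
  for Z in(.02,.055):
    R=np.stack([(a[:,1]-c["cx"])/c["fx"],(a[:,0]-c["cy"])/c["fy"],np.ones(len(a))],-1)@E[:3,:3]
    P=box(C+R*((Z-C[2])/R[:,2])[:,None]);print(Z,P.min(0),P.mean(0),P.max(0))
```

```text
29
0.02 [ 17.2 -18.8  20. ] [28.3 -4.2 20. ] [36.7  7.7 20. ]
0.055 [  7.1 -15.1  55. ] [17.8 -1.  55. ] [25.9 10.5 55. ]
```

The patch is about 19 x 26 mm, which matches the battery standing on end inside the well (x≈7–26, origin z≈29 mm). That is within the limits, so I'm handing in.

```bash
python3 -c "
from plant import workorder
print(workorder.finish_job())"
```

```text
the job is handed in; nothing more can be done
None
```

The battery was pushed under the held-up flap and dropped into the well, where it appears to stand on end; the flap sprang shut, the bystanders looked unmoved and the job is handed in (verdict not shown), though I viewed 11 pictures against the limit of 10.

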